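# Park the rolling desk caddy in its taped bay

## Robot

A 6-joint arm with a two-finger parallel gripper is mounted at the origin on a cart in front of the work surface, level with it; the furniture and walls round the work are solid. World frame = base frame: x ahead of the robot, y to its left, z up, the work surface at z = 0. Lengths are in m, angles in rad, forces in N, time in s.
With the tool pointing down it reaches from about 0.4 to 0.825 m from the base axis. Payload 7 kg.
Tool frame: the origin (TCP) lies at the very end of the fingers, on their centre line; the grasp point (between the pads) lies 19 mm behind it; z points along the fingers, y is the line along which they close (so a half turn about z gives the same grasp; the last joint's range is limited). The gripper opens to 88 mm and grips with 3 to 60 N. Pads are 19 mm wide; open, the fingers measure 130 mm over their backs; the gripper's body (78 mm by 193 mm) begins 47 mm behind the grasp point.
Start: joints at [1.429, 0.359, 0.012, 0, -1.224, -0.288], TCP at [0.281, 0.614, 0.227] pointing down, gripper open.
Joint ranges: [-3.07, 3.07], [-1.43, 2.12], [-1.02, 1.25], [-3.03, 1.67], [-3.05, -0], [-3.03, 3.03]. Speed limits (rad/s): [2.39, 2.39, 3.01, 3.14, 3.14, 3.14].

## Interface

Orientations are given as a rotation vector (axis times angle).
In Python, from workcell import * gives the robot as it stands.
- The arm moves only by the shell command python3 -m pendant 'ROWS' [FORCE]. ROWS is JSON, a list of rows, each a list of 7 numbers: the turn, a rotation vector about the tool's x, y, z in degrees, then the shift along the tool's x, y, z in m, then the opening, from -1 (shut) to 1 (fully open), so that 0 is half open. A call has 1 to 5 rows; each row shifts and turns the commanded pose from where the row before left it, along the tool's axes as they then stand; what a row does not reach is not made up. A row lasts 1/12 s, in which the tool goes at most 41.7 mm and 7.16 degrees, less where a joint would pass 70% of its speed; a pose out of reach is approached as far as the arm can. A call with a gripper value outside its range is refused whole. The fingers move at their own pace and stop on an object; FORCE is the grip in N (left out, the last holds). Time passes only in rows, so rows that do not move let the fingers close. It gives the time, the measured TCP pose, the force, the opening and the grip force at its end, in the units of the state.
- get_state(): the state, without advancing time (a new reading comes with each control period).
- read_camera(name): name is "scene" or "side" or "wrist"; returns the picture (480x640x3 uint8, red, green, blue); there is no depth.
- get_calibration(name): a dict with "mtx" (3x3 intrinsics, pixels), "cam_to_world" (4x4, takes a point from camera to world coordinates). Camera axes: x right, y up, looking along -z (the intrinsics and any distortion apply to the point x, -y, -z); pixel columns grow to the right and rows downward; lengths in m; the calibration is good to about 2 mm. A picture is of the moment at which its call begins: read the wrist's pose just before it. get_calibration takes no time and is no camera call; for the wrist camera it gives the pose at the moment of the call.
- hand_in(): hands the job in; it is judged then, once.
The state is a dict: "time_s": time; "joints": joint angles; "qvel": joint speeds; "tau": joint torques, N m; "tcp_pos": TCP position; "orientation": TCP orientation; "contact_force": force on the tool from outside, world axes, zero at the start; "torque": the same for the moment, N m; "width": opening from 0.0 (shut) to 1.0 (fully open); "grasp_force": force on a finger pad.
Only numpy, scipy, OpenCV 4.12 (cv2) and the standard library are available. Lean on these libraries where they do the work, as an engineer would, in place of code of your own. Each camera call takes 0.05 s, during which the arm holds its last target. There are 200 camera calls.

## Task

Pick up the eraser that lies on the blue-taped parking bay and set it in the tray of the wheeled wooden caddy, next to the cream pot. Then push the caddy with the fingers against its outside, without gripping or lifting it, so that its swivel castors swing round and trail behind their pivots, and steer it past the white earbud case and the black charging puck into the bay, nose towards the blue bar and arrow, centred and square, and leave it standing there. Eraser and pot stay in the tray, and nothing else on the desk is shifted.

Things in the scene. Friction and masses are not known exactly. Their poses are not given: they have to be found in the camera images.
- caddy: Light wooden tray on wheels, 140 long x 120 wide, 0.4-0.7 kg. Origin on the desk plane under its centre; +x is where its nose points, +y its left. Two fixed rear wheels on an axle at x = -45 mm, y = +-40; two swivel castors, pivots at x = +45, y = +-40. It rolls along x and turns about points on the rear axle line, never sideways. Rolls at 1.2 N; pushed slowly it stops within a few mm.
- push_board (a point): centre (z = 55 mm, caddy x = -70) of the outer rear face of the caddy: a flat upright board with a black rubber strip, 6 mm thick, 120 wide, from z = 26 to 78 mm. Frame as the caddy's. Two fingertips spread about 60 mm against it keep the caddy square to the gripper.
- tray_space (a point): the free rear part of the caddy's tray floor, z = 32 mm, caddy x = -31 (room for the eraser: 65 along the caddy x 108 across, when the pot is at its start). Frame as the caddy's. The whole tray is 130 x 108 inside; side and front lips 4 mm thick rise to z = 46 mm, the rear board to 78 mm.
- castor_left (a joint): swivel angle of the left nose castor about the vertical, rad, counter-clockwise from above; 0 = wheel trails straight behind its pivot. Turns freely, any number of turns; starts swung well to one side. Forward rolling swings it to trail.
- castor_right (a joint): the same for the right nose castor
- castor_left_hub (a point): hub of the left castor wheel (wheel 20 mm diameter), 12 mm from its vertical pivot; at x = +33 mm, y = +40, z = 10 in the caddy frame when trailing straight
- castor_right_hub (a point): hub of the right castor wheel; at x = +33 mm, y = -40, z = 10 in the caddy frame when trailing straight
- bay: parking bay marked flat on the desk with blue tape (no height): corner marks round a 160 x 140 mm rectangle, with a full bar and an arrow at the nose end. Origin at its centre on the desk; +x points to the nose end. The caddy belongs with its origin on this origin and its +x along this +x.
- eraser: blue and white eraser, 46 x 23 x 13 mm (its own x, y, z), origin at the centre of its underside; lies flat in the bay at the start
- pot: round cream pot, 62 mm diameter, 35 mm high, standing loose in the nose half of the caddy tray (its centre about 32 mm ahead of the caddy's origin); origin at the centre of its underside
- earbud_case: white rounded earbud case lying flat, 46 x 58 x 22 mm high (its own x, y, z); origin at the centre of its underside. It and the puck lie one on each side of the way to the bay, either way round. Not to be moved.
- puck: black round charging puck, 72 mm diameter, 18 mm high; origin at the centre of its underside. Not to be moved.
- mouse: black computer mouse, 104 x 60 x 36 mm, far side of the bay; not to be moved
- stapler: black stapler, 32 x 136 x 44 mm, farther back; not to be moved

How it is judged:
On the way, in this order (a step that is already met when the one before it is completed fails the run):
1. the eraser lies in the caddy's tray, let go (x of eraser in the frame of caddy between -0.066 and 0.066 m and y of eraser in the frame of caddy between -0.054 and 0.054 m and z of eraser in the frame of caddy between 0.028 and 0.06 m and contact force between the fingers and eraser below 0.05 N and linear speed of eraser below 0.03 m/s and distance of caddy from where it was at the start of the episode below 0.04 m), for 0.2 s.
2. after at least 5 cm of rolling both castors trail (hub within about 0.7 rad of straight behind its pivot), before the caddy is in the bay (distance of caddy from where it was at the start of the episode above 0.05 m and horizontal distance between caddy and bay above 0.03 m and x of each of castor_left_hub, castor_right_hub in the frame of caddy below 0.03582 m), for 0.05 s.
At the end, for the whole second after the job is handed in: the caddy stands still on its wheels with its origin within 15 mm of the bay's centre along and across, square to the bay within 0.14 rad, nose to the bar; eraser and upright pot in the tray; the robot touches none of them (x of caddy in the frame of bay between -0.015 and 0.015 m and y of caddy in the frame of bay between -0.015 and 0.015 m and z of caddy in the frame of bay between -0.004 and 0.004 m and angle between the x axis of caddy and the x axis of bay, either way round below 0.14 rad and x of push_board in the frame of bay below -0.04 m and angle between caddy's own z axis and vertical below 0.06 rad and linear speed of caddy below 0.01 m/s and x of eraser in the frame of caddy between -0.066 and 0.066 m and y of eraser in the frame of caddy between -0.054 and 0.054 m and z of eraser in the frame of caddy between 0.028 and 0.06 m and x of pot in the frame of caddy between -0.066 and 0.066 m and y of pot in the frame of caddy between -0.054 and 0.054 m and z of pot in the frame of caddy between 0.026 and 0.045 m and angle between pot's own z axis and vertical below 0.2 rad and contact force between each of the arm, the fingers and caddy below 0.05 N and contact force between each of the arm, the fingers and eraser below 0.05 N and contact force between each of the arm, the fingers and pot below 0.05 N).
It fails at once if the caddy is lifted or tipped (height (world z) of caddy above 0.008 m or angle between caddy's own z axis and vertical above 0.12 rad).
It fails at once if once the caddy has rolled 4 cm the finger pads are in among or over its tray or board, as if to grip it (point between the pads inside the caddy's outline and less than 100 mm above the desk) (distance of caddy from where it was at the start of the episode above 0.04 m and x of the grasp point in the frame of caddy between -0.074 and 0.074 m and y of the grasp point in the frame of caddy between -0.062 and 0.062 m and z of the grasp point in the frame of caddy between -0.1 and 0.1 m).
It fails at once if the white earbud case, puck, mouse or stapler is shifted more than 12 mm (distance of any of earbud_case, puck, mouse, stapler from where it was at the start of the episode above 0.012 m).
It also fails if it takes over 61 s, if anything falls off the work surface, if the arm or the gripper's body presses on something with over 40 N, if the wrist force passes 120 N, or if a joint passes its speed limit or range.

## Working session

There is one attempt and no reset: what is moved stays moved. The work goes in short steps, Python scripts to look and compute and a shell command to move; the robot and the scene stay as the last step left them, time stands still between calls to the robot, and variables do not carry over. Pictures are saved under pics/ and viewed, at most 10 in all, crops included, and the job is handed in when it is done.

```bash
mkdir -p pics; ls
python3 - <<'E'
from workcell import *
import cv2
for n in("scene","side"):
    cv2.imwrite(f"pics/{n}0.png",read_camera(n)[:,:,::-1]); c=get_calibration(n); print(n,c["mtx"],c["cam_to_world"],[k for k in c])
s=get_state();print(s)
E
```

```text
pics
scene [[452.85768365   0.         319.37314396]
 [  0.         452.85768365 235.31333242]
 [  0.           0.           1.        ]] [[ 0.92006057  0.27041385 -0.28348704  0.33435306]
 [-0.39168738  0.65030761 -0.65090783 -0.30752378]
 [ 0.00833928  0.70991293  0.70424008  0.70804489]
 [ 0.          0.          0.          1.        ]] ['mtx', 'cam_to_world']
side [[487.30705834   0.         323.03265055]
 [  0.         487.30705834 240.33665265]
 [  0.           0.           1.        ]] [[ 0.71680176  0.59808981 -0.35844639  0.29073841]
 [-0.6971699   0.6057327  -0.38346059 -0.06599325]
 [-0.01222117  0.52476326  0.85116048  0.8139208 ]
 [ 0.          0.          0.          1.        ]] ['mtx', 'cam_to_world']
{'time_s': 0.1, 'joints': array([ 1.42904918e+00,  3.59329292e-01,  1.11485642e-02, -2.52069312e-04,
       -1.22413760e+00, -2.88116355e-01]), 'qvel': array([-6.96925747e-05, -1.07158837e-03,  1.92665836e-03,  1.02685849e-03,
       -5.35381947e-04,  1.86290708e-03]), 'tau': array([-1.36247138e-03, -5.84164488e+01,  2.93751079e+01,  7.01552555e+00,
        1.02153546e-02, -5.36985181e-05]), 'tcp_pos': array([0.28115456, 0.61317045, 0.22571667]), 'orientation': array([ 3.06777892e+00, -6.69845441e-01, -1.96390166e-04]), 'contact_force': array([ 0.14461553, -0.04490896,  0.12382194]), 'torque': array([-4.71515440e-02,  3.94717147e-05,  2.98745592e-02]), 'grasp_force': 0.0, 'width': 0.9953104228377133}
```

View pics/scene0.png

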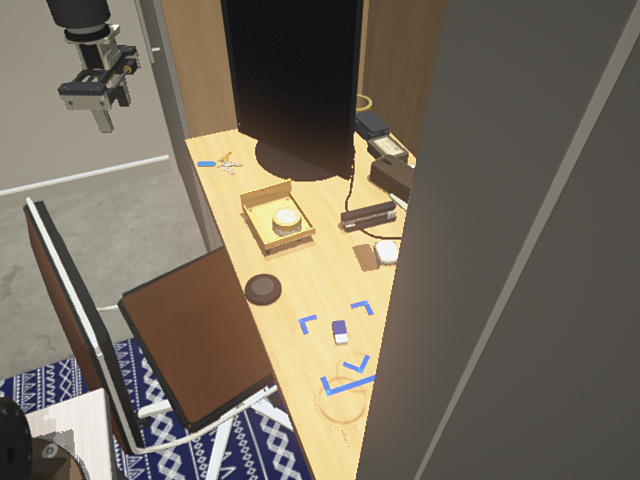

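View pics/side0.png

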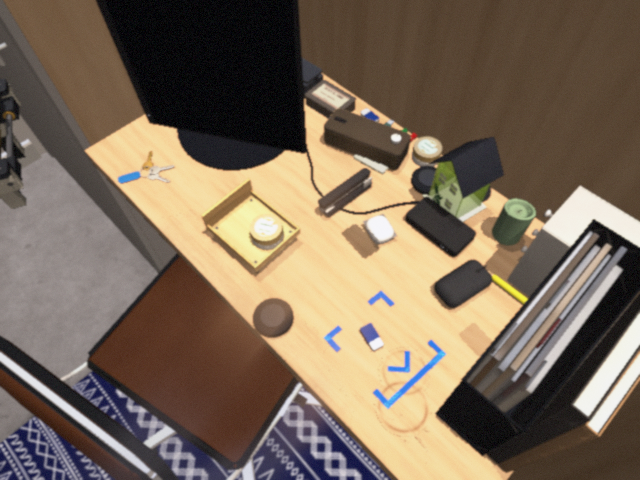

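The side view shows the whole route. The caddy is at about (250,230) with its rear board at upper left (205,218)-(250,186). The pot is at (266,229), puck at (273,317), earbud case at (380,230) and eraser at (371,337). The bay's rear marks are at (335,338) and (380,297), and its bar runs (381,402)-(441,348).

```bash
cat > h.py <<'E'
import numpy as np, cv2
from workcell import *
from scipy.spatial.transform import Rotation as R
def ray(cal,px,z):
    K=np.array(cal["mtx"]);T=np.array(cal["cam_to_world"])
    px=np.atleast_2d(np.float64(px)); d=np.c_[(px[:,0]-K[0,2])/K[0,0],-(px[:,1]-K[1,2])/K[1,1],-np.ones(len(px))]@T[:3,:3].T
    o=T[:3,3]; return (o+d*((z-o[2])/d[:,2])[:,None])[:,:2]
def proj(cal,P):
    K=np.array(cal["mtx"]);T=np.array(cal["cam_to_world"]); p=(np.atleast_2d(P)-T[:3,3])@T[:3,:3]
    return np.c_[K[0,0]*p[:,0]/-p[:,2]+K[0,2],-K[1,1]*p[:,1]/-p[:,2]+K[1,2]]
def blobs(m,amin=30):
    n,l,s,c=cv2.connectedComponentsWithStats(m.astype(np.uint8)); return [(l==i,s[i],c[i]) for i in range(1,n) if s[i,4]>amin]
E
python3 - <<'E'
from h import *
np.set_printoptions(precision=4,suppress=True)
im=cv2.imread("pics/side0.png"); c=get_calibration("side")
hsv=cv2.cvtColor(im,cv2.COLOR_BGR2HSV)
m=cv2.inRange(hsv,(100,90,60),(130,255,255))>0; m[:, :300]=0; m[:280]=0; m[420:]=0
for b,s,ce in blobs(m,20):
    k=cv2.findContours(b.astype(np.uint8),cv2.RETR_EXTERNAL,cv2.CHAIN_APPROX_NONE)[0][0][:,0]
    w=ray(c,k,0).astype(np.float32); r=cv2.minAreaRect(w)
    print(ce,s[4],ray(c,ce,0),r)
for n,p,z in [("earbud",(380,229),.022),("puck",(274,316),.018),("pottop",(266,226),.067),("mouse",(463,284),.03),("stap",(345,192),.04),("rearL",(250,186),.078),("rearR",(205,216),.078),("noseL",(298,232),.046),("noseR",(256,267),.046)]: print(n,ray(c,p,z))
sc=cv2.imread("pics/scene0.png")
big=np.vstack([cv2.resize(im[170:290,180:320],None,fx=4,fy=4,interpolation=2)]);
big2=cv2.resize(im[280:420,300:460],None,fx=3,fy=3,interpolation=2); 
cv2.imwrite("pics/crop1.png",big)
E
```

```text
[380.8189 298.2598] 127 [[0.622  0.1375]] ((0.6223515868186951, 0.13806548714637756), (0.024394039064645767, 0.0417814776301384), 39.22915267944336)
[369.3125 332.6375] 160 [[0.5586 0.1072]] ((0.5587323904037476, 0.10779061168432236), (0.02573438361287117, 0.020355066284537315), 72.5584487915039)
[332.5755 337.9209] 139 [[0.5058 0.1455]] ((0.5052657127380371, 0.14634233713150024), (0.0423140674829483, 0.024674277752637863), 39.35053253173828)
[411.9    377.5589] 560 [[0.5515 0.0037]] ((0.5553150773048401, 0.01178247481584549), (0.03369054198265076, 0.13786983489990234), 86.204345703125)
[402.4142 364.4142] 169 [[0.5571 0.0294]] ((0.5563775897026062, 0.028739972040057182), (0.026633987203240395, 0.04671381413936615), 85.96914672851562)
earbud [[0.7206 0.2318]]
puck [[0.4561 0.2413]]
pottop [[0.5523 0.3663]]
mouse [[0.7348 0.0461]]
stap [[0.7263 0.3329]]
rearL [[0.5864 0.4509]]
rearR [[0.483  0.4556]]
noseL [[0.5936 0.3261]]
noseR [[0.4893 0.3242]]
```

View pics/crop1.png

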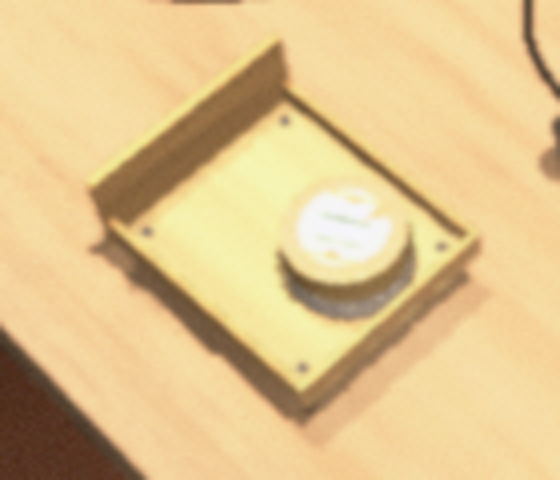

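The crop shows the empty rear half of the tray, with the pot in the nose half. The four floor screws are at crop (285,120), (147,231), (441,246) and (302,367). I'll take these as the ±45/±40 pivots.

Run:
```python
from h import *
np.set_printoptions(precision=4,suppress=True)
im=cv2.imread("pics/side0.png"); sc=cv2.imread("pics/scene0.png"); c=get_calibration("side"); c2=get_calibration("scene")
# caddy from screws, order RL,RR,NL,NR
px=np.array([(285,120),(147,231),(441,246),(302,367)])/4.+[180,170]
w=ray(c,px,.032); print("screws",w,"dx",np.linalg.norm(w[2]-w[0]),np.linalg.norm(w[3]-w[1]),"dy",np.linalg.norm(w[0]-w[1]),np.linalg.norm(w[2]-w[3]))
ax=(w[2]+w[3]-w[0]-w[1]);print("caddy",w.mean(0),np.degrees(np.arctan2(ax[1],ax[0])))
# outline
o=np.array([(277,40),(90,188)])/4.+[180,170]; print("boardtop",ray(c,o,.078)); o=np.array([(480,238),(300,390)])/4.+[180,170]; print("nose",ray(c,o,.046))
# bay: outer corners of all tape
hsv=cv2.cvtColor(im,cv2.COLOR_BGR2HSV)
m=cv2.inRange(hsv,(100,90,60),(130,255,255))>0; m[:, :300]=0; m[:280]=0; m[420:]=0
P=[]
for b,s,ce in blobs(m,100):
    if abs(ce[0]-369)<3: continue
    P.append(np.argwhere(b)[:,::-1])
r=cv2.minAreaRect(ray(c,np.vstack(P),0).astype(np.float32)); print("bayrect",r,cv2.boxPoints(r))
# eraser blue + white
e=cv2.inRange(hsv[318:356,352:392],(100,90,60),(130,255,255))|cv2.inRange(hsv[318:356,352:392],(0,0,185),(180,60,255))
for b,s,ce in blobs(e>0,60):
    q=np.argwhere(b)[:,::-1]+[352,318]; print("eraser",s[4],cv2.minAreaRect(ray(c,q,.013).astype(np.float32)),q.mean(0))
# earbud, puck
e=cv2.inRange(hsv,(0,0,200),(180,45,255)); e[:, :355]=0;e[:,405:]=0;e[:205]=0;e[255:]=0
for b,s,ce in blobs(e>0,60): print("ear",ce,cv2.minAreaRect(ray(c,np.argwhere(b)[:,::-1],.02).astype(np.float32)))
e=(hsv[:,:,2]<100).astype(np.uint8); e[:285]=0;e[345:]=0;e[:,:250]=0;e[:,300:]=0
for b,s,ce in blobs(e>0,100): print("puck",ce,s,cv2.minEnclosingCircle(ray(c,np.argwhere(b)[:,::-1],.012).astype(np.float32)))
# monitor
def tri(a,b):
    K=[np.array(x["mtx"]) for x in(c,c2)]
    Ps=[]
    for x in(c,c2):
        T=np.array(x["cam_to_world"])@np.diag([1,-1,-1,1]); Ps.append(np.array(x["mtx"])@np.linalg.inv(T)[:3])
    X=cv2.triangulatePoints(Ps[0],Ps[1],np.float64(a).reshape(2,1),np.float64(b).reshape(2,1));return (X[:3]/X[3]).ravel()
print("mon BR",tri((305,150),(353,178)),"BL",tri((148,128),(237,125)))
print("mon base",ray(c,[(240,166),(180,140)],0))
```

```text
screws [[0.5841 0.4543]
 [0.4945 0.4502]
 [0.5893 0.3444]
 [0.4994 0.3404]] dx 0.11001978975381718 0.10989912989696049 dy 0.08971300720257953 0.09001942780908018
caddy [0.5418 0.3973] -87.3607505937635
boardtop [[0.5947 0.4632]
 [0.4783 0.457 ]]
nose [[0.6    0.3275]
 [0.4874 0.3247]]
bayrect ((0.5593892931938171, 0.07381676882505417), (0.1580415815114975, 0.1378812938928604), 86.24612426757812) [[ 0.4854 -0.0005]
 [ 0.623  -0.0095]
 [ 0.6334  0.1482]
 [ 0.4958  0.1572]]
eraser 297 ((0.5525996088981628, 0.09627994149923325), (0.04464660584926605, 0.02325190231204033), 72.81398010253906) [372.468  337.2323]
ear [380.1776 227.3898] ((0.7242430448532104, 0.23489011824131012), (0.05710591748356819, 0.042916201055049896), 71.47425842285156)
puck [283.2014 327.8611] [270 316  22  21 144] ((0.45393824577331543, 0.22219184041023254), 0.02490796335041523)
mon BR [0.7683 0.492  0.0093] BL [0.5359 0.706  0.0921]
mon base [[0.6374 0.5634]
 [0.5892 0.7185]]
```

Poses agree with the given sizes: bay 158x138, eraser 45x23. I'll rotate and move over the eraser, then check from close by.

```bash
P="python3 -m pendant"
for i in 1 2; do $P '[[0,0,6.9,0,0,0,1],[0,0,6.9,0,0,0,1],[0,0,6.9,0,0,0,1],[0,0,6.9,0,0,0,1],[0,0,6.9,0,0,0,1]]' >/dev/null; done
$P '[[0,0,6.8,0,0,0,1],[0,0,6.8,0,0,0,1]]'
for i in 1 2 3; do $P '[[0,0,0,0.0276,-0.0275,0,1],[0,0,0,0.0276,-0.0275,0,1],[0,0,0,0.0276,-0.0275,0,1],[0,0,0,0.0276,-0.0275,0,1],[0,0,0,0.0276,-0.0275,0,1]]'; done
$P '[[0,0,0,0,0,0.035,1],[0,0,0,0,0,0.035,1],[0,0,0,0,0,0,1]]'
cat >> h.py <<'E'
def pose():
    s=get_state(); M=R.from_rotvec(s["orientation"]).as_matrix(); return s["time_s"],s["tcp_pos"],np.degrees(np.arctan2(M[1,0],M[0,0])),M
E
python3 - <<'E'
from h import *
np.set_printoptions(precision=4,suppress=True)
t,p,a,M=pose(); c=get_calibration("wrist"); im=read_camera("wrist"); print(t,p,a,M[:,2],get_state()["joints"])
cv2.imwrite("pics/w1.png",im[:,:,::-1]); hsv=cv2.cvtColor(im,cv2.COLOR_RGB2HSV)
e=cv2.inRange(hsv,(100,90,40),(130,255,255))
for b,s,ce in blobs(e>0,200): print(ce,s[4],cv2.minAreaRect(ray(c,np.argwhere(b)[:,::-1],0).astype(np.float32)))
E
```

```text
time_s: 1.1
tcp_pos: [0.2812, 0.6133, 0.226]
orientation: [1.856, -2.534, 0.001]
contact_force: [0.8, -0.2, -0.1]
width: 1.001
grasp_force: 0.0
time_s: 1.52
tcp_pos: [0.372, 0.4392, 0.2262]
orientation: [1.864, -2.528, 0.0]
contact_force: [1.9, 1.1, 0.1]
width: 0.998
grasp_force: 0.0
time_s: 1.93
tcp_pos: [0.4625, 0.2666, 0.2265]
orientation: [1.864, -2.529, -0.0]
contact_force: [0.4, 0.5, 0.5]
width: 1.002
grasp_force: 0.0
time_s: 2.35
tcp_pos: [0.553, 0.0941, 0.2265]
orientation: [1.864, -2.529, -0.0]
contact_force: [0.4, 0.3, 0.4]
width: 1.001
grasp_force: 0.0
time_s: 2.6
tcp_pos: [0.5487, 0.0935, 0.1501]
orientation: [1.853, -2.524, -0.006]
contact_force: [-1.7, -1.2, -1.6]
width: 0.999
grasp_force: 0.0
2.6 [0.5487 0.0935 0.1501] -107.4293070036493 [-0.0101 -0.003  -0.9999] [ 0.5201  0.2325 -0.3435 -0.0008 -1.0022 -0.8216]
[275.7592 100.2567] 4016 ((0.5557982325553894, 0.011775041930377483), (0.034932538866996765, 0.1403275579214096), 86.16761016845703)
[632.1525 101.8744] 223 ((0.31876054406166077, 0.07930685579776764), (0.01666901260614395, 0.009282483719289303), 89.40771484375
[... 225 characters left out ...]
 0.015321413986384869), 1.098695993423462)
[283.6011 139.2438] 1128 ((0.5576182007789612, 0.03883925825357437), (0.036615096032619476, 0.03754566237330437), 42.1058235168457)
[606.1141 185.4067] 1008 ((0.3439882695674896, 0.1391386091709137), (0.010329545475542545, 0.09199674427509308), 0.8220243453979492)
[317.1673 238.9892] 1016 ((0.556999683380127, 0.10792283713817596), (0.02677129954099655, 0.022659633308649063), 72.90142822265625)
[394.8571 265.8538] 889 ((0.5113772749900818, 0.14043176174163818), (0.03458743542432785, 0.03467157110571861), 86.21668243408203)
[249.1077 299.3876] 854 ((0.6167024970054626, 0.1334989219903946), (0.03459680825471878, 0.03458383306860924), 86.46623992919922)
```

View pics/w1.png

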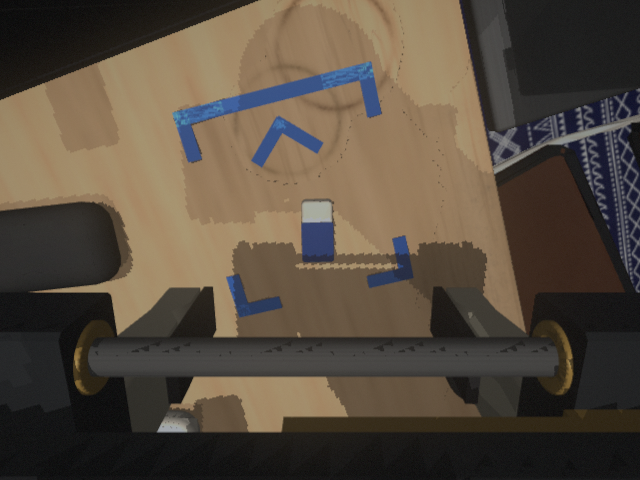

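The wrist view shows the eraser at (317,230), parallel to the fingers. The bay marks agree with the side view: centre (0.560, 0.074), heading -93.8°. I'll descend and grip.

```bash
P="python3 -m pendant"
$P '[[0,0,0,0,0,0.035,1],[0,0,0,0,0,0.035,1],[0,0,0,0,0,0.035,1],[0,0,0,0,0,0.025,1],[0,0,0,0,0,0.012,1]]'
$P '[[0,0,0,0,0,0.008,1],[0,0,0,0,0,0,1],[0,0,0,0,0,0,1]]'
```

```text
time_s: 3.07
tcp_pos: [0.5522, 0.0965, 0.0133]
orientation: [1.864, -2.526, -0.0]
contact_force: [-0.9, 0.3, 0.4]
width: 1.003
grasp_force: 0.0
time_s: 3.32
tcp_pos: [0.5538, 0.0969, 0.008]
orientation: [-1.864, 2.527, -0.001]
contact_force: [-0.2, 1.1, 1.0]
width: 1.0
grasp_force: 0.0
```

```bash
P="python3 -m pendant"
$P '[[0,0,0,0,0,0.005,1],[0,0,0,0,0,0,-1],[0,0,0,0,0,0,-1],[0,0,0,0,0,0,-1],[0,0,0,0,0,0,-1]]' 15
$P '[[0,0,0,0,0,0,-1],[0,0,0,0,0,0,-1],[0,0,0,0,0,0,-1],[0,0,0,0,0,0,-1],[0,0,0,0,0,0,-1]]'
```

```text
time_s: 3.73
tcp_pos: [0.5529, 0.0961, 0.0021]
orientation: [-1.863, 2.529, -0.0]
contact_force: [-0.4, 0.8, 1.0]
width: 0.759
grasp_force: 0.0
time_s: 4.15
tcp_pos: [0.5527, 0.096, 0.0015]
orientation: [1.864, -2.529, -0.0]
contact_force: [-0.2, 0.2, -0.2]
width: 0.376
grasp_force: 0.0
```

```bash
P="python3 -m pendant"
$P '[[0,0,0,0,0,0,-1],[0,0,0,0,0,0,-1],[0,0,0,0,0,0,-1]]'
$P '[[0,0,0,0,0,-0.02,-1],[0,0,0,0,0,-0.035,-1],[0,0,0,0,0,-0.035,-1],[0,0,0,0,0,-0.035,-1],[0,0,0,0,0,-0.005,-1]]'
$P '[[0,0,-6.7,0,0,0,-1],[0,0,-6.7,0,0,0,-1],[0,0,-6.6,0,0,0,-1]]'
$P '[[0,0,0,-0.034,0,0,-1],[0,0,0,-0.034,0,0,-1],[0,0,0,-0.034,0,0,-1],[0,0,0,-0.034,0,0,-1],[0,0,0,-0.034,0,0,-1]]'
$P '[[0,0,0,-0.034,0,0,-1],[0,0,0,-0.034,0,0,-1],[0,0,0,-0.034,0,0,-1],[0,0,0,-0.034,0,0,-1],[0,0,0,-0.026,0,0,-1]]'
$P '[[0,0,0,0,0,0,-1],[0,0,0,0,0,0,-1]]'
python3 - <<'E'
from h import *
np.set_printoptions(precision=4,suppress=True)
t,p,a,M=pose(); print(t,p,a); cv2.imwrite("pics/s2.png",np.hstack([read_camera("side")[120:340,150:420],read_camera("wrist")[::2,::2][:220]])[:,:,::-1])
E
```

```text
time_s: 4.4
tcp_pos: [0.5527, 0.096, 0.0015]
orientation: [1.864, -2.529, 0.0]
contact_force: [-0.5, -0.5, 0.6]
width: 0.249
grasp_force: 14.9
time_s: 4.82
tcp_pos: [0.5559, 0.0971, 0.138]
orientation: [-1.86, 2.521, -0.004]
contact_force: [0.9, 1.6, -0.0]
width: 0.253
grasp_force: 14.9
time_s: 5.07
tcp_pos: [0.5526, 0.0961, 0.1319]
orientation: [-2.28, 2.16, -0.0]
contact_force: [0.6, -1.2, 0.3]
width: 0.247
grasp_force: 14.9
time_s: 5.48
tcp_pos: [0.5441, 0.2673, 0.1315]
orientation: [-2.274, 2.167, 0.0]
contact_force: [1.1, 0.0, 0.6]
width: 0.249
grasp_force: 14.9
time_s: 5.9
tcp_pos: [0.5361, 0.4301, 0.1311]
orientation: [-2.276, 2.166, 0.0]
contact_force: [0.2, 0.3, -0.3]
width: 0.251
grasp_force: 14.9
time_s: 6.07
tcp_pos: [0.5359, 0.4289, 0.1305]
orientation: [2.276, -2.164, 0.0]
contact_force: [-0.3, -1.1, 0.3]
width: 0.251
grasp_force: 14.9
6.0667 [0.5359 0.4289 0.1305] -87.115633022381
```

View pics/s2.png

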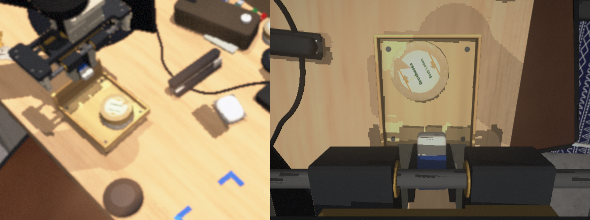

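The wrist half shows the caddy's nose edge from (214,74) to (420,74) in full-resolution pixels, the pot ahead, and the eraser held at (324,290). The hand is centred on the tray. Now the fit numbers.

Run:
```python
from h import *
np.set_printoptions(precision=4,suppress=True)
c=get_calibration("wrist")
n=ray(c,[(214,74),(420,74)],.046); print("nose",n,n.mean(0)); print("screws",ray(c,[(236,98),(398,98)],.032)); print("pot",ray(c,[(302,140)],.067))
print("side lips at row 250",ray(c,[(214,250),(425,250)],.046))
```

```text
nose [[0.5992 0.3343]
 [0.4894 0.329 ]] [0.5443 0.3317]
screws [[0.5903 0.3458]
 [0.4976 0.3413]]
pot [[0.5502 0.3651]]
side lips at row 250 [[0.6016 0.4334]
 [0.4753 0.4273]]
```

```bash
P="python3 -m pendant"
$P '[[0,0,0,0,-0.003,0.03,-1],[0,0,0,0,0,0.03,-1],[0,0,0,0,0,0.02,-1],[0,0,0,0,0,0.01,-1],[0,0,0,0,0,0.004,-1]]'
$P '[[0,0,0,0,0,0,-1],[0,0,0,0,0,0,-1]]'
```

```text
time_s: 6.58
tcp_pos: [0.5392, 0.4259, 0.0358]
orientation: [2.271, -2.166, 0.0]
contact_force: [1.4, -0.6, -0.4]
width: 0.248
grasp_force: 14.9
time_s: 6.75
tcp_pos: [0.5404, 0.428, 0.0389]
orientation: [-2.273, 2.166, -0.0]
contact_force: [0.3, 0.5, -0.4]
width: 0.248
grasp_force: 14.9
```

```bash
P="python3 -m pendant"
$P '[[0,0,0,0,0,0.002,-1],[0,0,0,0,0,0,-0.1],[0,0,0,0,0,0,-0.1],[0,0,0,0,0,0,-0.1],[0,0,0,0,0,0,-0.1]]'
$P '[[0,0,0,0,0,-0.01,-0.1],[0,0,0,0,0,-0.02,-0.1],[0,0,0,0,0,-0.03,-0.1],[0,0,0,0,0,-0.035,-0.1],[0,0,0,0,0,0,-0.1]]'
python3 - <<'E'
from h import *
np.set_printoptions(precision=4,suppress=True)
t,p,a,M=pose(); print(t,p,a); cv2.imwrite("pics/s3.png",np.hstack([read_camera("side")[120:340,150:420],read_camera("wrist")[::2,::2][:220]])[:,:,::-1])
E
```

```text
time_s: 7.17
tcp_pos: [0.5397, 0.428, 0.036]
orientation: [-2.274, 2.166, 0.0]
contact_force: [-0.7, 0.4, 0.5]
width: 0.434
grasp_force: 0.0
time_s: 7.58
tcp_pos: [0.5427, 0.4305, 0.1394]
orientation: [-2.268, 2.158, -0.002]
contact_force: [0.7, -0.1, 1.5]
width: 0.449
grasp_force: 0.0
7.5833 [0.5427 0.4305 0.1394] -87.13944056540689
```

View pics/s3.png

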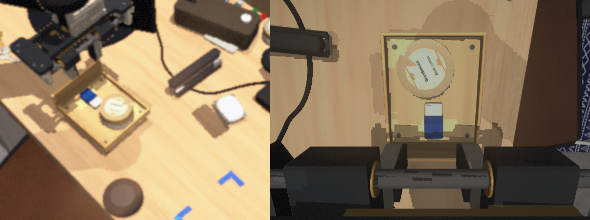

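The eraser lies freely in the tray behind the pot, at (434,120) in the wrist half. I'll simulate the push from round rows in the bay frame while moving behind the board.

```bash
P="python3 -m pendant"
$P '[[0,0,0,-0.034,0,0,0.36],[0,0,0,-0.034,0,0,0.36],[0,0,0,0,0,0.03,0.36],[0,0,0,0,0,0.03,0.36],[0,0,0,0,0,0.027,0.36]]'
$P '[[0,0,0,0,0,0.006,0.36],[0,0,0,0,0,0,0.36],[0,0,0,0,0,0,0.36]]'
cat > sim.py <<'E'
from h import *
BAY=np.array([.5597,.074]); BH=np.radians(-93.8)
def tobay(p): 
    d=np.array(p)-BAY; return np.array([d@[np.cos(BH),np.sin(BH)],d@[-np.sin(BH),np.cos(BH)]])
def run(cad,hd,seq):
    """caddy centre, heading deg (world), seq of (n,turn_left_deg,ds); returns poses in bay frame (axle x,y,theta)"""
    q=tobay(cad); th=np.radians(hd)-BH; A=q-.045*np.array([np.cos(th),np.sin(th)]); out=[(*A,th)]
    for n,d,ds in seq:
        for _ in range(n):
            d_=np.radians(d); A=A+ds*np.array([np.cos(th+d_/2),np.sin(th+d_/2)]); th+=d_; out.append((*A,th))
    return np.array(out)
def clear(o,obs,r,m=(.115,-.025,.06)):
    best=9
    for x,y,t in o:
        d=obs-[x,y]; l=np.array([d@[np.cos(t),np.sin(t)],d@[-np.sin(t),np.cos(t)]])
        q=np.maximum([m[1]-l[0],-m[2]-l[1]],[l[0]-m[0],l[1]-m[2]]); best=min(best,np.hypot(*np.maximum(q,0))-r)
    return best
E
python3 - <<'E'
from sim import *
np.set_printoptions(precision=4,suppress=True)
pu=[ray(get_calibration("side"),(273.5,316),.014)[0],ray(get_calibration("scene"),(263,288.5),.014)[0]]; print(pu)
pu=tobay(np.mean(pu,0)); ea=tobay([.722,.233]); print(pu,ea,tobay([.541,.397]))
for nL in(2,3,4,5):
  for nR in (3,5,6,7,8,9,10):
    for nS in range(0,25):
      o=run([.541,.397],-87.3,[(nL,3.8,.008),(nS,0,.008),(nR,-2.3,.008)])
      if abs(o[-1,2])<.03 and abs(o[-1,1])<.012: print(nL,nS,nR,o[-1],"puck",round(clear(o,pu,.036),4),"wheel",round(clear(o,pu,.036,(.045+.022,-.03,.047)),4),"ear",round(clear(o,ea,.031),4))
print(pose())
E
```

```text
time_s: 8.1
tcp_pos: [0.5353, 0.4956, 0.0412]
orientation: [2.274, -2.165, -0.0]
contact_force: [-0.7, -0.6, 0.1]
width: 0.672
grasp_force: 0.0
time_s: 8.35
tcp_pos: [0.5366, 0.4957, 0.038]
orientation: [2.275, -2.166, 0.001]
contact_force: [-0.2, 0.0, 1.7]
width: 0.682
grasp_force: 0.0
[array([0.4563, 0.2434]), array([0.4551, 0.241 ])]
[-0.1609 -0.1149] [-0.1694  0.1514] [-0.3211 -0.0401]
2 13 6 [-0.2017 -0.011   0.0052] puck 0.0082 wheel 0.0212 ear 0.0529
2 14 6 [-0.1939 -0.009   0.0052] puck 0.0101 wheel 0.0231 ear 0.0529
2 15 6 [-0.1861 -0.0071  0.0052] puck 0.012 wheel 0.025 ear 0.0529
2 16 6 [-0.1784 -0.0051  0.0052] puck 0.0139 wheel 0.0269 ear 0.0529
2 17 6 [-0.1706 -0.0032  0.0052] puck 0.0158 wheel 0.0288 ear 0.0529
2 18 6 [-0.1629 -0.0012  0.0052] puck 0.0177 wheel 0.0307 ear 0.0529
2 19 6 [-0.1551  0.0007  0.0052] puck 0.0194 wheel 0.0324 ear 0.0529
2 20 6 [-0.1473  0.0027  0.0052] puck 0.0203 wheel 0.0333 ear 0.0529
2 21 6 [-0.1396  0.0046  0.0052] puck 0.0205 wheel 0.0335 ear 0.0529
2 22 6 [-0.1318  0.0066  0.0052] puck 0.0205 wheel 0.0335 ear 0.0529
2 23 6 [-0.1241  0.
[... 1383 characters left out ...]
puck 0.0059 wheel 0.019 ear 0.0528
4 5 10 [-0.2194 -0.0085 -0.0227] puck 0.0091 wheel 0.0221 ear 0.0487
4 6 10 [-0.212  -0.0056 -0.0227] puck 0.0122 wheel 0.0252 ear 0.0448
4 7 10 [-0.2046 -0.0026 -0.0227] puck 0.0153 wheel 0.0283 ear 0.0409
4 8 10 [-0.1971  0.0004 -0.0227] puck 0.0184 wheel 0.0314 ear 0.0372
4 9 10 [-0.1897  0.0033 -0.0227] puck 0.0216 wheel 0.0346 ear 0.0336
4 10 10 [-0.1823  0.0063 -0.0227] puck 0.0247 wheel 0.0377 ear 0.0303
4 11 10 [-0.1748  0.0092 -0.0227] puck 0.0278 wheel 0.0408 ear 0.027
(8.35, array([0.5366, 0.4957, 0.038 ]), np.float64(-87.20704864190144), array([[ 0.0487, -0.9988,  0.0002],
       [-0.9988, -0.0487, -0.0006],
       [ 0.0007, -0.0002, -1.    ]]))
```

Plan: 3 left-turn rows, about 12 straight, 8 right-turn rows, then straight. That leaves at least 18 mm to the puck and 38 mm to the earbud case. First I'll make contact and do the left turn.

```bash
P="python3 -m pendant"
$P '[[0,0,0,0.008,0.001,0,0.36],[0,0,0,0.006,0,0,0.36],[0,0,0,0.004,0,0,0.36],[0,0,0,0.004,0,0,0.36],[0,0,0,0.006,0,0,0.36]]'
$P '[[0,0,-3.8,0.008,0.002,0,0.36],[0,0,-3.8,0.008,0.002,0,0.36],[0,0,-3.8,0.008,0.002,0,0.36],[0,0,0,0.008,0,0,0.36],[0,0,0,0.006,0,0,0.36]]'
$P '[[0,0,0,0,0,0,0.36],[0,0,0,0,0,0,0.36]]'
python3 - <<'E'
from h import *
t,p,a,M=pose(); print(t,p,a); cv2.imwrite("pics/s4.png",np.vstack([np.hstack([read_camera("side")[100:340,100:420],read_camera("wrist")[::2,::2]])])[:,:,::-1])
E
```

```text
time_s: 8.77
tcp_pos: [0.5372, 0.4681, 0.0389]
orientation: [-2.273, 2.165, 0.001]
contact_force: [0.0, 1.9, 0.7]
width: 0.684
grasp_force: 0.8
time_s: 9.18
tcp_pos: [0.537, 0.4289, 0.038]
orientation: [-2.476, 1.933, 0.0]
contact_force: [-1.5, 1.9, 1.9]
width: 0.682
grasp_force: 1.0
time_s: 9.35
tcp_pos: [0.5372, 0.4289, 0.0376]
orientation: [2.476, -1.933, 0.0]
contact_force: [-0.5, -1.1, -0.0]
width: 0.679
grasp_force: 0.0
9.35 [0.5371909  0.42891187 0.03758851] -75.95324622549045
```

View pics/s4.png

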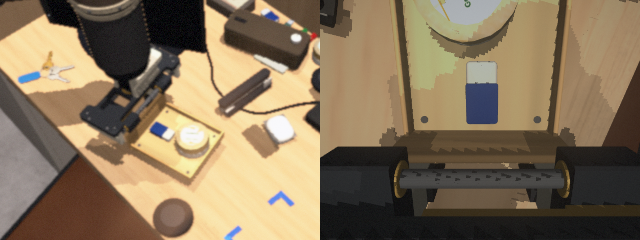

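The wrist half shows the rear screws level at (208,240) and (434,240) in full-resolution pixels. The board is therefore flush and square to the hand, with eraser and pot in place.

```bash
cat >> sim.py <<'E'
def caddy(wait=True):
    """from rear floor screws in wrist view near expected place"""
    c=get_calibration("wrist"); im=read_camera("wrist"); t,p,a,M=pose()
    g=cv2.cvtColor(im,cv2.COLOR_RGB2GRAY); pts=[]
    for x0 in(208,434):
        w=g[205:262,x0-28:x0+28]; bl=cv2.morphologyEx(w,cv2.MORPH_BLACKHAT,np.ones((19,19))); m=bl>0.6*bl.max()
        b=max(blobs(m,5),key=lambda q:q[1][4]); pts.append(b[2]+[x0-28,205])
    w=ray(c,pts,.032); d=w[0]-w[1]; h=np.arctan2(-d[0],d[1]); ctr=w.mean(0)+.055*np.array([np.cos(h),np.sin(h)])
    return dict(t=t,tcp=p,yaw=a,px=np.round(pts,1).tolist(),sp=np.linalg.norm(d),ctr=ctr,head=np.degrees(h),bay=tobay(ctr),dth=np.degrees(h-BH))
E
python3 - <<'E'
from sim import *
np.set_printoptions(precision=4,suppress=True)
k=caddy();print(k)
pu=np.array([-.161,-.115]); ea=np.array([-.1694,.1514])
for nS in range(4,16):
  for nR in (7,8,9):
    o=run(k["ctr"],k["head"],[(nS,0,.008),(nR,-2.3,.008)])
    if abs(o[-1,2])<.03 and abs(o[-1,1])<.006: print(nS,nR,o[-1],round(clear(o,pu,.036),4),round(clear(o,ea,.031),4))
E
```

```text
{'t': 9.5, 'tcp': array([0.537 , 0.4297, 0.0374]), 'yaw': np.float64(-75.86257122098363), 'px': [[189.3, 243.0], [451.8, 243.4]], 'sp': np.float64(0.10548247605327288), 'ctr': array([0.5579, 0.3512]), 'head': np.float64(-75.99733451723387), 'bay': array([-0.2765, -0.0201]), 'dth': np.float64(17.802665482766145)}
8 7 [-0.2034 -0.0049  0.0297] 0.0153 0.0425
8 8 [-0.1954 -0.0048 -0.0104] 0.0138 0.0425
9 7 [-0.1958 -0.0024  0.0297] 0.0176 0.0407
9 8 [-0.1878 -0.0024 -0.0104] 0.0164 0.0407
10 7 [-0.1882  0.      0.0297] 0.0198 0.0397
10 8 [-0.1802  0.0001 -0.0104] 0.0189 0.0397
11 7 [-0.1805  0.0025  0.0297] 0.022 0.0396
11 8 [-0.1725  0.0025 -0.0104] 0.0214 0.0396
12 7 [-0.1729  0.0049  0.0297] 0.0242 0.0396
12 8 [-0.1649  0.005  -0.0104] 0.0239 0.0396
```

```bash
P="python3 -m pendant"
$P '[[0,0,0,0.008,0,0,0.36],[0,0,0,0.008,0,0,0.36],[0,0,0,0.008,0,0,0.36],[0,0,0,0.008,0,0,0.36],[0,0,0,0.008,0,0,0.36]]'
$P '[[0,0,0,0.008,0,0,0.36],[0,0,0,0.008,0,0,0.36],[0,0,0,0.008,0,0,0.36],[0,0,0,0.008,0,0,0.36],[0,0,0,0.008,0,0,0.36]]'
$P '[[0,0,2.3,0.008,-0.001,0,0.36],[0,0,2.3,0.008,-0.001,0,0.36],[0,0,2.3,0.008,-0.001,0,0.36],[0,0,2.3,0.008,-0.001,0,0.36],[0,0,2.3,0.008,-0.001,0,0.36]]'
$P '[[0,0,2.3,0.008,-0.001,0,0.36],[0,0,2.3,0.008,-0.001,0,0.36],[0,0,1.8,0.008,-0.001,0,0.36],[0,0,0,0.006,0,0,0.36],[0,0,0,0,0,0,0.36]]'
$P '[[0,0,0,0,0,0,0.36]]' >/dev/null
python3 - <<'E'
from sim import *
np.set_printoptions(precision=4,suppress=True)
t,p,a,M=pose(); print(t,p,a); h=np.array([np.cos(np.radians(a)),np.sin(np.radians(a))]); print("by contact",tobay(p[:2]+.0795*h),a+93.8)
cv2.imwrite("pics/s5.png",np.hstack([read_camera("side")[100:340,150:470],read_camera("wrist")[::2,::2]])[:,:,::-1]); k=caddy(); print(k["px"],k["bay"],k["dth"])
E
```

```text
time_s: 9.92
tcp_pos: [0.5469, 0.3899, 0.0375]
orientation: [-2.478, 1.931, 0.0]
contact_force: [1.1, 1.2, -0.9]
width: 0.683
grasp_force: 0.9
time_s: 10.33
tcp_pos: [0.5566, 0.3511, 0.0375]
orientation: [2.478, -1.931, -0.0]
contact_force: [-0.6, 1.8, -0.2]
width: 0.683
grasp_force: 0.9
time_s: 10.75
tcp_pos: [0.5685, 0.3127, 0.0377]
orientation: [-2.27, 2.171, -0.0]
contact_force: [0.7, 0.8, -0.2]
width: 0.68
grasp_force: 0.8
time_s: 11.17
tcp_pos: [0.5704, 0.2818, 0.0375]
orientation: [2.147, -2.292, -0.0]
contact_force: [-0.5, -0.7, -0.4]
width: 0.681
grasp_force: 0.0
11.25 [0.5705 0.2827 0.0375] -93.71216236733495
by contact [-0.1295 -0.003 ] 0.08783763266504252
[[201.8, 257.5], [428.0, 258.6]] [-0.1351  0.0005] -0.18444538295442695
```

View pics/s5.png

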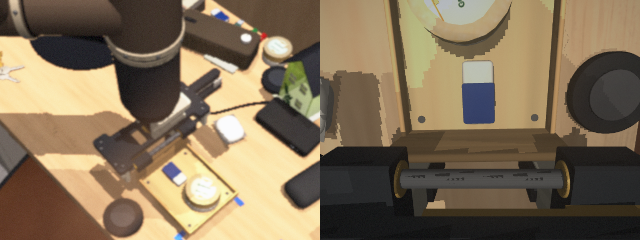

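The caddy is past the puck, with eraser and pot in place. The rear screws are at about (202,238) and (430,235) in full-resolution pixels. I'll compute the pose from them.

Run:
```python
from sim import *
np.set_printoptions(precision=4,suppress=True)
im=cv2.imread("pics/s5.png")[:,320:]; c=get_calibration("wrist"); g=cv2.cvtColor(im,cv2.COLOR_BGR2GRAY)
pts=[]
for x,y in((101,119),(215,118)):
    w=g[y-7:y+8,x-7:x+8]; b=max(blobs(w<(int(w.min())+np.median(w))/2,3),key=lambda q:q[1][4]); pts.append((b[2]+[x-7,y-7])*2+.5)
w=ray(c,pts,.032); d=w[0]-w[1]; h=np.arctan2(-d[0],d[1]); ctr=w.mean(0)+.055*np.array([np.cos(h),np.sin(h)])
print(pts,np.linalg.norm(d),np.degrees(h-BH),tobay(ctr))
```

```text
[array([202.7326, 238.2674]), array([428.7326, 234.7326])] 0.09042717589958951 1.0297563123048488 [-0.1262  0.0014]
```

```bash
P="python3 -m pendant"
for i in 1 2; do $P '[[0,0,0,0.008,0,0,0.36],[0,0,0,0.008,0,0,0.36],[0,0,0,0.008,0,0,0.36],[0,0,0,0.008,0,0,0.36],[0,0,0,0.008,0,0,0.36]]' >/dev/null; done
$P '[[0,0,0,0.008,0,0,0.36],[0,0,0,0.008,0,0,0.36],[0,0,0,0.004,0,0,0.36],[0,0,0,0,0,0,0.36],[0,0,0,0,0,0,0.36]]'
python3 - <<'E'
from sim import *
np.set_printoptions(precision=4,suppress=True)
t,p,a,M=pose(); h=np.array([np.cos(np.radians(a)),np.sin(np.radians(a))]); print("by contact",tobay(p[:2]+.0795*h),a+93.8)
c=get_calibration("wrist"); im=read_camera("wrist");g=cv2.cvtColor(im,cv2.COLOR_RGB2GRAY)
cv2.imwrite("pics/s6.png",np.hstack([read_camera("side")[160:460,230:550],cv2.resize(im,(320,240))[:240] if 0 else cv2.copyMakeBorder(im[::2,::2],0,60,0,0,0)])[:,:,::-1])
pts=[]
for x,y in((203,238),(429,235)):
    w=g[y-14:y+15,x-14:x+15]; b=max(blobs(w<(int(w.min())+np.median(w))/2,8),key=lambda q:q[1][4]); pts.append(b[2]+[x-14,y-14])
w=ray(c,pts,.032); d=w[0]-w[1]; h=np.arctan2(-d[0],d[1]); ctr=w.mean(0)+.055*np.array([np.cos(h),np.sin(h)])
print(pts,np.linalg.norm(d),np.degrees(h-BH),tobay(ctr))
E
```

```text
time_s: 12.65
tcp_pos: [0.564, 0.1831, 0.0374]
orientation: [2.147, -2.292, -0.0]
contact_force: [-1.2, -0.1, 0.3]
width: 0.68
grasp_force: 0.0
by contact [-0.0296 -0.0028] 0.04519107380579612
[array([203.1471, 239.7118]), array([428.815 , 239.7457])] 0.09045778188578707 0.012669898022648429 [-0.0268  0.0003]
```

View pics/s6.png

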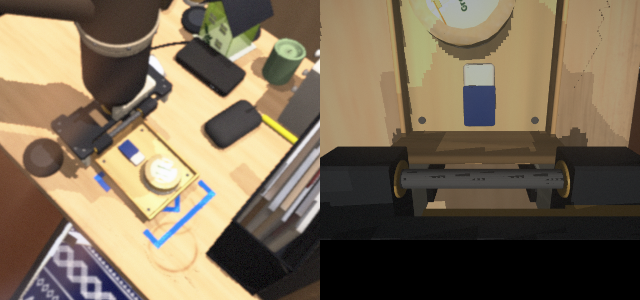

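The caddy is square and centred, with about 27 mm left to the bay centre. I'll finish slowly, then back off and up.

```bash
P="python3 -m pendant"
$P '[[0,0,0,0.006,0,0,0.36],[0,0,0,0.006,0,0,0.36],[0,0,0,0.006,0,0,0.36],[0,0,0,0.004,0,0,0.36],[0,0,0,0.003,0,0,0.36]]'
$P '[[0,0,0,0.002,0,0,0.36],[0,0,0,0.001,0,0,0.36],[0,0,0,0,0,0,0.36],[0,0,0,-0.005,0,0,0.36],[0,0,0,-0.01,0,0,0.36]]'
$P '[[0,0,0,-0.015,0,0,0.36],[0,0,0,0,0,-0.03,0.36],[0,0,0,0,0,-0.03,0.36],[0,0,0,0,0,-0.03,0.36],[0,0,0,0,0,-0.03,0.36]]'
$P '[[0,0,0,0,0,0,0.36],[0,0,0,0,0,0,0.36]]'
python3 - <<'E'
from sim import *
im=read_camera("side"); w=read_camera("wrist"); print(pose()[:3])
cv2.imwrite("pics/s7.png",np.hstack([cv2.resize(im[260:430,290:460],(480,480)),w[::2,::2][[*range(240)]+[0]*240]])[:,:,::-1]); np.save("w7.npy",w)
E
```

```text
time_s: 13.17
tcp_pos: [0.5626, 0.1581, 0.0376]
orientation: [-2.148, 2.293, -0.0]
contact_force: [0.1, 1.5, -1.8]
width: 0.679
grasp_force: 0.8
time_s: 13.58
tcp_pos: [0.563, 0.1703, 0.0374]
orientation: [2.146, -2.293, -0.0]
contact_force: [-0.1, -0.3, 0.8]
width: 0.679
grasp_force: 0.0
time_s: 14.0
tcp_pos: [0.5642, 0.1872, 0.1588]
orientation: [2.149, -2.291, 0.0]
contact_force: [0.7, 1.3, -0.2]
width: 0.684
grasp_force: 0.0
time_s: 14.17
tcp_pos: [0.5655, 0.1878, 0.1598]
orientation: [-2.146, 2.288, -0.001]
contact_force: [-0.6, -0.8, -1.0]
width: 0.681
grasp_force: 0.0
(14.2667, array([0.56397835, 0.18656615, 0.15703173]), np.float64(-93.69715438858144))
```

View pics/s7.png

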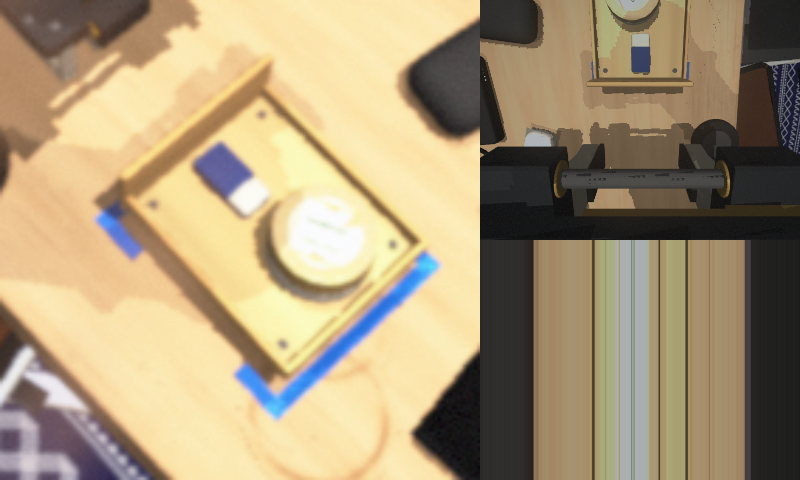

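The crop shows the caddy inside the marks, with floor screws at (262,114), (154,204), (393,244) and (283,344). The eraser and pot are in the tray and the hand is clear. A numeric check follows, then hand-in.

Run:
```python
from sim import *
px=np.array([(262,114),(154,204),(393,244),(283,344)])/(480/170)+[290,260]
w=ray(get_calibration("side"),px,.032); ax=w[2]+w[3]-w[0]-w[1]
b=tobay(w.mean(0)); a=np.degrees(np.arctan2(ax[1],ax[0]))+93.8; print(b,a,np.linalg.norm(ax)/2)
if max(abs(b))<.009 and abs(a)<5: print(hand_in())
```

```text
[0.00154209 0.00034696] -0.011490067664524872 0.10986578769949942
the job is handed in; nothing more can be done
None
```

The job is handed in: the caddy stands in the bay about 2 mm from centre and square to it, nose to the bar, with the eraser and pot in the tray; the route kept clear of the puck and earbud case, though I did not re-measure the surrounding objects afterwards.

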